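Release an instrument joint from the bench screw press

TASK

Unscrew the press by its red handwheel (anticlockwise seen from above), letting your hand rise with the screw so that it neither presses down nor pulls up on the rubber-mounted brass nut, until the screw just comes up against its stop; do not force it into the stop. Only then draw the black instrument joint out from under the raised pad and lay it gently in the wooden rest, centred along it and lying in both its V-blocks. Leave the jar, the tin and the screwdriver where they are, and the press open.

Things in the scene. Friction and masses are not known exactly. Their poses are not given: they have to be found in the camera images.
- press: green C-frame screw press, bolted down. Origin: on the bench under the screw axis. Its column is at +y, arm top 140 mm up; the base and cradle run out to -y (two V-blocks, at y = -16 and -200 mm, each 16 mm long; base top 12 mm high). A spring-loaded round cork pad (34 mm) on the screw holds the end of the instrument joint down at y = 0. Fully open, the pad stands 9 mm clear of it; draw it out along -y.
- nut_center (a point): brass nut of the screw, round, 32 mm across, 10 mm high, on top of the press arm; this point is its centre, 147 mm above the bench unloaded. It sits in a rubber bush: it gives 1 mm along the screw per 8 N pushed or pulled on the wheel, and twists 1 rad per 1.5 N m of turning. It must not be driven 2 mm up or down from there, nor twisted 0.35 rad; its x axis is the press's when unloaded.
- wheel_center (a point): red round handwheel, smooth rim 56 mm across, 12 mm high, on top of the screw; this point is its centre, half-way up the rim, on the vertical screw axis; nothing stands above it. Anticlockwise from above opens: it and the steep screw rise together, some millimetres per rad, 9 to 13 mm in all: the hand must follow by feel. About 0.15 N m to turn, stays where left. The stop is hard and inside the nut: there the wheel only turns on by twisting the nut in its rubber bush.
- joint_center (a point): black straight instrument joint (tube), 240 mm long, 26 mm thick, one end corked for 12 mm, 21 mm thick, 0.12 to 0.21 kg; this point is its centre, its own y runs along it. It lies loose along the press's y axis in the cradle, centre 55 mm above the bench, 106 to 118 mm from the screw axis; its end reaches 2 to 14 mm past the axis, under the pad. Clear space between the V-blocks to grasp its middle.
- rest_center (a point): fixed wooden rest: base 90 x 200 mm, 14 mm thick, with two V-blocks 70 mm either side of the middle, along its y. This point is where the joint's centre lies when it is seated in the middle: 52 mm above the bench, y along the rest. V-blocks are 16 mm long and open upward, their horns reaching 5 mm above this point, 30 mm either side. Either end of the joint may point either way.
- jar_center (a point): bystander: amber glass jar with black cap, 44 mm across, 45 mm tall, standing loose; this point is half-way up
- tin_center (a point): bystander: round aluminium tin, 56 mm across, 22 mm tall, standing loose; this point is half-way up
- screwdriver_grip (a point): bystander: yellow-handled screwdriver, 150 mm long, lying loose; this point is in its handle
Things that resemble listed ones, but are neither listed nor needed, are in the scene too. Of the things shaped like the part that bears joint_center, the black one is meant.

How it is judged:
By the outcome, as a careful person would: the job done as asked, in the order asked, and still so for the second after the job is handed in, with the robot touching nothing.
It also fails if it takes over 72 s, if anything falls off the work surface, if the arm or the gripper's body presses on something with over 40 N, if the wrist force passes 120 N, or if a joint passes its speed limit or range.

ROBOT

A 6-joint arm with a two-finger parallel gripper is mounted at the origin on the work surface. World frame = base frame: x ahead of the robot, y to its left, z up, the work surface at z = 0. Lengths are in m, angles in degrees, forces in N, time in s.
With the tool pointing down it reaches from about 0.25 to 0.725 m from the base axis. Payload 9.7 kg.
Tool frame: the origin (TCP) lies at the very end of the fingers, on their centre line; the grasp point (between the pads) lies bot.hold_point_z behind it (bot.hold_point_z is the distance from the TCP to the grasp point, in m); x points along the fingers, y is the direction in which the jaws open and shut, and the axes are right-handed (so a half turn about x gives the same grasp; the last joint's range is limited). The gripper opens to 85 mm and grips with 20 to 120 N. Pads are 22 mm wide; open, the fingers measure 114 mm over their backs; the gripper's body (76 mm by 85 mm) begins 54 mm behind the grasp point. The pads swing forward as they close: fully open they stand 13 mm farther back than shut.
Start: joints at [-65.947, 4.979, 10.078, 95.1, 0, 90], TCP at [0.224, -0.502, 0.231] pointing down, gripper open.
Joint ranges: [-179.16, 179.16], [-48.56, 103.87], [-65.8, 70.77], [-126.05, 130.52], [-82.76, 87.17], [-180, 180]. Speed limits (degrees/s): [127.2, 127.2, 147.25, 180, 180, 180].

INTERFACE

Orientations are given as [roll, pitch, yaw] about the fixed x, y, z axes, in that order (R = Rz(yaw) Ry(pitch) Rx(roll)).
In Python, from workcell import bot, imaging gives the robot as it stands.
- The arm moves only by the shell command python3 -m inch 'ROWS' [OPENING] [FORCE]. ROWS is JSON, a list of rows, each a list of 2 entries, a list of its own where there are three numbers: the shift along the tool's x, y, z in mm, then the turn about the tool's x in rad. A call has 1 to 8 rows; each row shifts and turns the commanded pose from where the row before left it, along the tool's axes as they then stand; what a row does not reach is not made up. A row lasts 1/12 s, in which the tool goes at most 41.7 mm and 7.16 degrees, less where a joint would pass 70% of its speed; a pose out of reach is approached as far as the arm can. A call with a gripper value outside its range is refused whole. OPENING is the opening in per cent of the stroke, from 0 (shut) to 100 (fully open), set as the call begins (- or left out, the last holds). The fingers move at their own pace and stop on an object; FORCE is the grip in N (left out, the last holds). Time passes only in rows, so rows that do not move let the fingers close. It gives the time, the measured TCP pose, the force and the opening at its end, in the units of the state.
- bot.get_obs(): the state, without advancing time (a new reading comes with each control period).
- imaging.camera(name): name is "scene" or "top"; returns a dict with "color" (480x640x3 uint8, red, green, blue), "fovy" (degrees; the focal length in pixels is half the picture's height over the tangent of half this angle, whatever the lens; pixels are square), "cx", "cy" (the principal point, pixels), "k1" (the pictures are not rectified: a ray, as slopes to the right and down, at radius r is drawn at 1 + k1 r^2 times it, then the intrinsics apply), "xyz" and "attitude" of the camera in the world. Camera axes: x right, y down, z forward; pixel columns grow to the right and rows downward; lengths in m; the calibration is good to about 2 mm. A picture is of the moment at which its call begins. There is no depth.
- bot.job_done(): hands the job in, once; it reports no verdict.
The state is a dict: "time": time; "q": joint angles; "qd": joint speeds; "joint_efforts": joint torques, N m; "ee_pos": TCP position; "tcp_rot": TCP orientation; "wrist_force": force on the tool from outside, world axes, zero at the start; "torque": the same for the moment, N m; "opening": finger opening in m.
Only numpy, scipy, OpenCV 4.12 (cv2) and the standard library are available. Lean on these libraries where they do the work, as an engineer would, in place of code of your own. Each camera call takes 0.05 s, during which the arm holds its last target. There are 200 camera calls.

## Working session

There is one attempt and no reset: what is moved stays moved. The work goes in short steps, Python scripts to look and compute and a shell command to move; the robot and the scene stay as the last step left them, time stands still between calls to the robot, and variables do not carry over. Pictures are saved under pics/ and viewed, about 8 in all and at most 12, crops included, and the job is handed in when it is done.

```bash
mkdir -p pics; ls; python3 - <<'E'
from workcell import bot, imaging
import cv2
o=bot.get_obs(); print({k:o[k] for k in o if k not in('qd','joint_efforts')}, bot.hold_point_z)
for n in('scene','top'):
    c=imaging.camera(n); cv2.imwrite(f'pics/{n}0.png',c['color'][:,:,::-1]); print(n,{k:c[k] for k in c if k!='color'})
E
```

```text
pics
{'time': 0.0, 'q': array([-6.59473538e+01,  5.01249776e+00,  1.00325945e+01,  9.50974206e+01,
       -4.07226409e-04,  9.00005998e+01]), 'ee_pos': array([ 0.22407401, -0.50204145,  0.23055299]), 'tcp_rot': array([-89.69765477,  89.92267506, 114.35439195]), 'wrist_force': array([-1.19684195, -0.44531786, -0.47594729]), 'torque': array([-0.01773046, -0.00340684, -0.00839377]), 'opening': 0.0853409661482896} 0.0187
scene {'fovy': 42.110867522279385, 'cx': 318.9163526039065, 'cy': 233.05047472470457, 'k1': -0.2249185598465768, 'xyz': array([ 1.19243449, -0.49182552,  0.84817373]), 'attitude': array([-131.11707469,    0.7467941 ,   53.01961153])}
top {'fovy': 45.05598907944699, 'cx': 310.7030836230657, 'cy': 236.3453770549685, 'k1': -0.055097245012561635, 'xyz': array([ 0.32835922, -0.02281161,  1.2452774 ]), 'attitude': array([-170.00834364,    0.4219235 ,  -90.40046371])}
```

View pics/scene0.png

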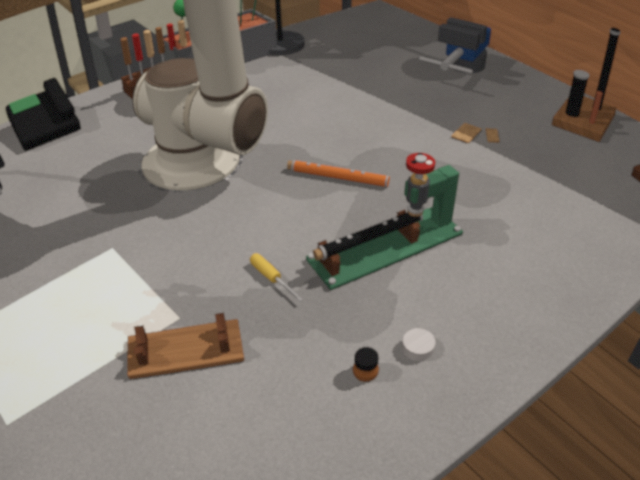

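View pics/top0.png

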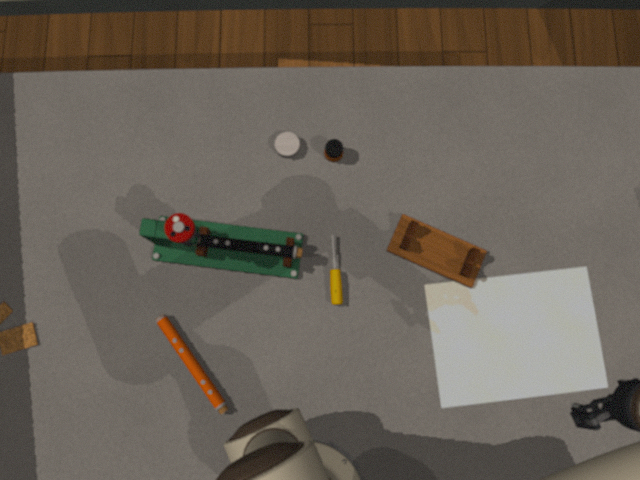

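```bash
cat > h.py <<'E'
import numpy as np, cv2
from scipy.spatial.transform import Rotation as R
from workcell import bot, imaging
class Cam:
    def __init__(s,n,img=None):
        c=imaging.camera(n); s.img=c['color']; s.f=240/np.tan(np.radians(c['fovy']/2)); s.k=c['k1']
        s.K=np.array([[s.f,0,c['cx']],[0,s.f,c['cy']],[0,0,1.]]); s.d=np.array([s.k,0,0,0,0.])
        s.R=R.from_euler('xyz',c['attitude'],degrees=True).as_matrix(); s.p=np.array(c['xyz'])
        s.hsv=cv2.cvtColor(s.img,cv2.COLOR_RGB2HSV)
    def ray(s,uv):
        u=cv2.undistortPoints(np.array(uv,float).reshape(-1,1,2),s.K,s.d)[:,0]
        return (s.R@np.c_[u,np.ones(len(u))].T).T
    def plane(s,uv,z):
        r=s.ray(uv); return s.p+r*((z-s.p[2])/r[:,2])[:,None]
    def proj(s,P):
        P=np.array(P,float).reshape(-1,3)
        return cv2.projectPoints((P-s.p)@s.R,np.zeros(3),np.zeros(3),s.K,s.d)[0][:,0]
    def mask(s,lo,hi,box=None):
        m=cv2.inRange(s.hsv,np.array(lo),np.array(hi))
        if box: 
            k=np.zeros_like(m); x0,y0,x1,y1=box; k[y0:y1,x0:x1]=1; m=m*k
        return m
def cross(a,ua,b,ub):
    ra=a.ray([ua])[0]; rb=b.ray([ub])[0]
    t=np.linalg.lstsq(np.c_[ra,-rb],b.p-a.p,rcond=None)[0]
    A=a.p+t[0]*ra; B=b.p+t[1]*rb; return (A+B)/2,np.linalg.norm(A-B)
E
python3 - <<'E'
from h import *
np.set_printoptions(precision=4,suppress=True)
S=Cam('scene');T=Cam('top')
def cen(c,box):
    m=c.mask((0,120,60),(6,255,255),box)|c.mask((172,120,60),(180,255,255),box)
    p=cv2.convexHull(cv2.findNonZero(m)); x,y,w,h=cv2.boundingRect(p); print('red',x,y,w,h)
    M=cv2.moments(p); return M['m10']/M['m00'],M['m01']/M['m00']
a=cen(S,(395,140,445,185)); b=cen(T,(150,200,210,260)); print(a,b,cross(S,a,T,b))
ims=[]
for c,(x0,y0,x1,y1),k in((T,(135,195,315,290),4),(S,(300,145,470,285),4)):
    ims.append(cv2.resize(c.img[y0:y1,x0:x1],None,fx=k,fy=k,interpolation=cv2.INTER_CUBIC)[:,:,::-1])
cv2.imwrite('pics/c1.png',ims[0]);
r=cv2.resize(T.img[205:295,380:495],None,fx=3,fy=3,interpolation=cv2.INTER_CUBIC)[:,:,::-1]
r2=cv2.resize(S.img[305:385,120:250],None,fx=3,fy=3,interpolation=cv2.INTER_CUBIC)[:,:,::-1]
C=np.zeros((670,745,3),np.uint8);C[:380,:720]=ims[0];C[385:655,:345]=r;C[385:625,350:740]=r2
cv2.imwrite('pics/c1.png',cv2.resize(C,None,fx=.89,fy=.89))
# press base green corner rect, top view
m=T.mask((60,60,20),(95,255,255),(135,195,315,290)); print(cv2.minAreaRect(cv2.findNonZero(m)))
m=T.mask((5,60,30),(20,255,255),(375,200,500,295)); m=cv2.morphologyEx(m,cv2.MORPH_OPEN,np.ones((3,3))); r=cv2.minAreaRect(cv2.findNonZero(m)); bx=cv2.boxPoints(r);print(r);print(T.plane(bx,.014),T.plane([r[0]],.014))
E
```

```text
red 407 153 28 21
red 165 213 41 40
(420.0691685062546, 163.00073583517292) (184.99117415287628, 231.24586288416074) (array([0.5315, 0.2251, 0.181 ]), np.float64(0.012470860178421757))
((219.51177978515625, 245.53379821777344), (162.45960998535156, 45.20587158203125), 7.352379322052002)
((436.67010498046875, 250.50149536132812), (94.71332550048828, 41.784637451171875), 23.702646255493164)
[[ 0.5129 -0.1747  0.014 ]
 [ 0.5968 -0.2138  0.014 ]
 [ 0.5114 -0.3986  0.014 ]
 [ 0.4292 -0.3577  0.014 ]] [[ 0.5121 -0.2863  0.014 ]]
```

View pics/c1.png

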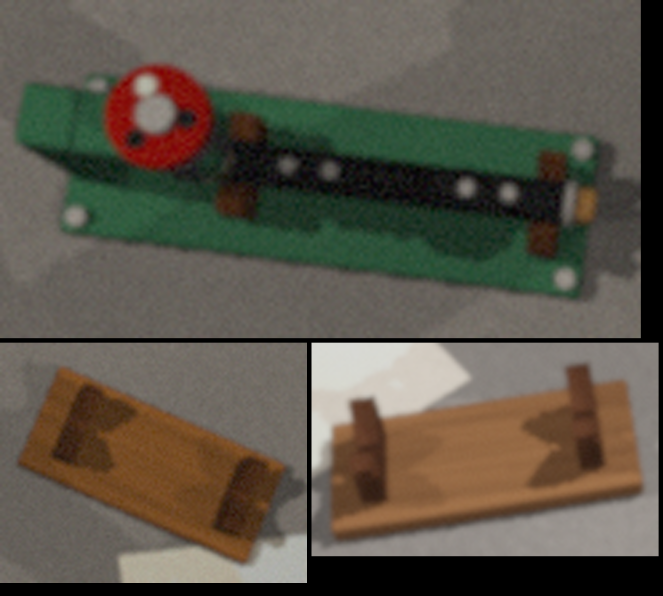

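```bash
python3 - <<'E'
from h import *
np.set_printoptions(precision=4,suppress=True)
S=Cam('scene');T=Cam('top')
def cen(c,box):
    m=c.mask((0,180,110),(6,255,255),box)|c.mask((172,180,110),(180,255,255),box)
    m=cv2.morphologyEx(m,cv2.MORPH_OPEN,np.ones((3,3)))
    p=cv2.convexHull(cv2.findNonZero(m)); print('red',cv2.boundingRect(p))
    M=cv2.moments(p); return M['m10']/M['m00'],M['m01']/M['m00']
a=cen(S,(395,140,445,185)); b=cen(T,(150,200,210,260)); print(a,b,cross(S,a,T,b))
W=cross(S,a,T,b)[0]
for z in(.175,.18,.185,.19): print(z,S.plane([a],z),T.plane([b],z))
# bolts
bol=np.array([(583,148),(565,279),(75,215),(97,85)])/3.56+[135,195]
B=T.plane(bol,.013);print(B, B.mean(0))
# joint dark mask in top
m=T.mask((0,0,0),(180,255,38),(195,225,300,262));m=cv2.morphologyEx(m,cv2.MORPH_OPEN,np.ones((5,5)))
n,l,st,cc=cv2.connectedComponentsWithStats(m);i=1+np.argmax(st[1:,4]);r=cv2.minAreaRect(cv2.findNonZero((l==i)*np.uint8(255)));print(r)
# cork tan, both views
for c,box in((T,(285,235,312,265)),(S,(308,240,335,275))):
    m=c.mask((8,80,90),(22,255,255),box);q=cv2.findNonZero(m);print('cork',len(q),q[:,0].mean(0),cv2.boundingRect(q)); 
for e in((578,204),): 
    pass
ends=np.array([(598,204),(578,202),(240,163)])/3.56+[135,195]; print(ends,T.plane(ends,.055))
# rest blocks dark, both views
for c,box in((T,(375,200,500,295)),(S,(120,305,250,385))):
    m=c.mask((0,60,0),(20,255,62),box);m=cv2.morphologyEx(m,cv2.MORPH_OPEN,np.ones((3,3)));n,l,st,cc=cv2.connectedComponentsWithStats(m)
    for i in range(1,n):
        if st[i,4]>40: print('blk',st[i],cc[i])
E
```

```text
red (408, 157, 23, 13)
red (165, 214, 28, 28)
(417.3783231083844, 163.98568507157464) (178.75139255350336, 227.61448255643506) (array([0.5329, 0.2293, 0.1805]), np.float64(0.006189478681305579))
0.175 [[0.5266 0.2319 0.175 ]] [[0.5358 0.2333 0.175 ]]
0.18 [[0.5315 0.2265 0.18  ]] [[0.5348 0.2321 0.18  ]]
0.185 [[0.5365 0.2211 0.185 ]] [[0.5339 0.2309 0.185 ]]
0.19 [[0.5414 0.2158 0.19  ]] [[0.5329 0.2297 0.19  ]]
[[0.5452 0.0106 0.013 ]
 [0.4654 0.0217 0.013 ]
 [0.5065 0.3195 0.013 ]
 [0.587  0.3091 0.013 ]] [0.526  0.1652 0.013 ]
((245.85809326171875, 246.31442260742188), (33.767826080322266, 11.630407333374023), 7.594643592834473)
cork 45 [299. 252.] (296, 248, 7, 9)
cork 86 [319.7093 252.3837] (314, 241, 21, 19)
[[302.9775 252.3034]
 [297.3596 251.7416]
 [202.4157 240.7865]] [[0.5046 0.0008 0.055 ]
 [0.5058 0.0125 0.055 ]
 [0.5306 0.2112 0.055 ]]
blk [222 342   6   9  50] [224.32 346.26]
blk [138 355   9   9  67] [141.8955 359.194 ]
```

```bash
python3 - <<'E'
from h import *
np.set_printoptions(precision=3,suppress=True)
S=Cam('scene');T=Cam('top')
t=np.linspace(0,6.28,60)
b=(178.75,227.6)
for z in(.165,.17,.175,.18,.185):
    c=T.plane([b],z+.006)[0]
    P=np.array([[c[0]+.028*np.cos(a),c[1]+.028*np.sin(a),z+h] for a in t for h in(-.006,.006)])
    q=S.proj(P);print(z,q.min(0),q.max(0),c)
r=bot.get_obs();Rm=R.from_euler('xyz',r['tcp_rot'],degrees=True).as_matrix();print(Rm)
m=S.mask((0,120,60),(6,255,255),(395,140,445,185))|S.mask((172,120,60),(180,255,255),(395,140,445,185))
cv2.imwrite('pics/w.png',np.hstack([cv2.resize(S.img[140:220,390:470],None,fx=5,fy=5,interpolation=cv2.INTER_CUBIC)[:,:,::-1],cv2.resize(cv2.cvtColor(m[140:220,390:470],cv2.COLOR_GRAY2BGR),None,fx=5,fy=5)]))
E
python3 -m inch '[[[0,0,0],-0.1],[[0,0,0],-0.1]]' 100 40
python3 -c "
from workcell import bot;print(bot.get_obs()['q'])"
```

```text
0.165 [406.536 159.341] [436.549 181.621] [0.537 0.234 0.171]
0.17 [405.924 157.176] [436.013 179.445] [0.536 0.233 0.176]
0.175 [405.307 155.   ] [435.473 177.257] [0.535 0.232 0.181]
0.18 [404.687 152.814] [434.93  175.058] [0.534 0.231 0.186]
0.185 [404.063 150.616] [434.383 172.847] [0.533 0.229 0.191]
[[-0.     0.408 -0.913]
 [ 0.    -0.913 -0.408]
 [-1.    -0.     0.   ]]
time: 0.57
ee_pos: [0.2242, -0.5022, 0.2313]
tcp_rot: [-81.7, 90.0, 134.1]
wrist_force: [0.2, 0.1, -0.2]
opening: 0.0851
[-6.59452195e+01  4.97970046e+00  1.00777459e+01  9.51000192e+01
 -7.20084991e-04  7.82960095e+01]
```

View pics/w.png

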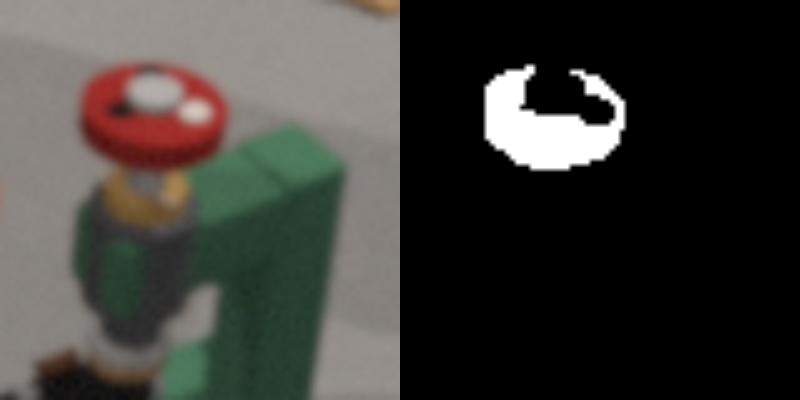

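```bash

python3 -m inch '[[[-1,-8,-14],0],[[-1,-17,-28],0],[[-1,-18,-29],0],[[-1,-18,-29],0],[[-1,-18,-29],0],[[0,-18,-29],0],[[0,-18,-29],0],[[0,-18,-29],0]]' >/dev/null
python3 -m inch '[[[0,-18,-29],0],[[0,-18,-29],0],[[0,-18,-29],0],[[0,-18,-29],0],[[0,-18,-29],0],[[0,-18,-29],0],[[0,-18,-29],0],[[0,-18,-29],0]]' >/dev/null
python3 -m inch '[[[0,-18,-29],0],[[0,-18,-29],0],[[0,-18,-29],0],[[0,-18,-29],0],[[0,-18,-29],0],[[0,-18,-29],0],[[0,-8,-15],0],[[0,-3,-6],0]]'
cat > rel.py <<'E'
# python3 rel.py x y z yaw(deg of tool y, optional): shift to a target in tool axes (mm) from the measured pose
from h import *
import sys
v=[float(x) for x in sys.argv[1:]]
o=bot.get_obs();M=R.from_euler('xyz',o['tcp_rot'],degrees=True).as_matrix()
yaw=np.degrees(np.arctan2(M[1,1],M[0,1]))
print('t',round(o['time'],2),'pos',np.round(o['ee_pos'],4),'yaw',round(yaw,2),'q',np.round(o['q'],1),'F',np.round(o['wrist_force'],1),'tau',np.round(o['torque'],2))
if len(v)>=3: print('tool mm',np.round(M.T@(np.array(v[:3])-o['ee_pos'])*1000,1))
if len(v)>3:
    d=[(v[3]-yaw+180*k+900)%360-180 for k in(0,1)]; print('turn rad options',[round(-np.radians((v[3]+180*k-yaw+540)%360-180),3) for k in(0,1)])
E
python3 rel.py .534 .231 .21
```

```text
time: 2.57
ee_pos: [0.5175, 0.1963, 0.2356]
tcp_rot: [-39.2, 89.9, 176.4]
wrist_force: [0.7, -0.5, -0.5]
opening: 0.0855
t 2.57 pos [0.5175 0.1963 0.2356] yaw -54.46 q [ 20.8   5.6  11.2  95.7   0.  165.2] F [ 0.7 -0.5 -0.5] tau [-0.01 -0.01 -0.02]
tool mm [ 25.6 -18.6 -33.6]
```

```bash

python3 -m inch '[[[0,-9,-17],0],[[0,-9,-17],0],[[15,0,0],0],[[20,0,0],0],[[20,0,0],0],[[15,0,0],0],[[5,0,0],0],[[0,0,0],0]]' 
python3 rel.py .534 .231 .160
python3 - <<'E'
from h import *
S=Cam('scene');T=Cam('top')
a=cv2.resize(S.img[90:210,360:480],(480,480),interpolation=cv2.INTER_CUBIC)[:,:,::-1]
b=cv2.resize(T.img[180:270,140:220],(320,360),interpolation=cv2.INTER_CUBIC)[:,:,::-1]
C=np.zeros((480,800,3),np.uint8);C[:,:480]=a;C[:360,480:]=b;cv2.imwrite('pics/g1.png',C)
E
```

```text
time: 3.23
ee_pos: [0.5338, 0.2273, 0.1603]
tcp_rot: [-10.2, 89.9, -154.8]
wrist_force: [-0.8, -0.3, -0.5]
opening: 0.0854
t 3.23 pos [0.5338 0.2273 0.1603] yaw -54.57 q [ 23.1   8.4   5.9  87.7  -0.  167.6] F [-0.8 -0.3 -0.5] tau [ 0.04 -0.02 -0.01]
tool mm [ 0.3 -2.9 -2.3]
```

View pics/g1.png

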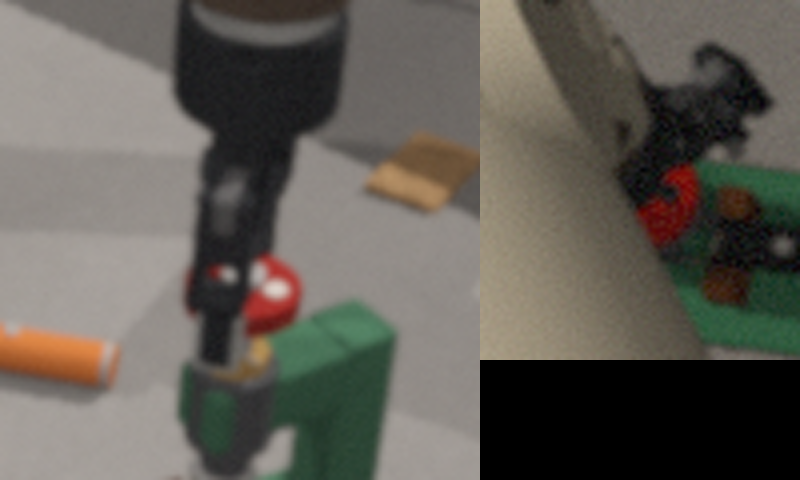

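```bash

python3 -m inch '[[[0,-2.9,-2.3],0],[[0,0,0],0],[[0,0,0],0],[[0,0,0],0],[[0,0,0],0],[[0,0,0],0],[[0,0,0],0],[[0,0,0],0]]' 60 20 
python3 rel.py .534 .231 .160
```

```text
time: 4.0
ee_pos: [0.5356, 0.2317, 0.1623]
tcp_rot: [155.9, 89.9, 11.4]
wrist_force: [2.1, -2.6, 6.1]
opening: 0.0553
t 4.0 pos [0.5356 0.2317 0.1623] yaw -54.5 q [ 23.4   8.6   6.4  87.7  -0.  167.9] F [ 2.1 -2.6  6.1] tau [-0.35 -0.49  0.07]
tool mm [ 2.3 -0.4  1.7]
```

```bash

python3 -m inch '[[[-0.5,0.5,0],0],[[0,0,0],0],[[0,0,0],0]]' ; python3 rel.py
python3 -m inch '[[[-0.5,0.5,0],0],[[0,0,0],0],[[0,0,0],0]]' ; python3 rel.py
```

```text
time: 4.25
ee_pos: [0.5356, 0.2314, 0.1623]
tcp_rot: [171.4, 89.9, 26.9]
wrist_force: [2.5, 0.1, 4.5]
opening: 0.055
t 4.25 pos [0.5356 0.2314 0.1623] yaw -54.49 q [ 23.4   8.6   6.5  87.7   0.  167.9] F [2.5 0.1 4.5] tau [-0.03 -0.48 -0.01]
time: 4.5
ee_pos: [0.5356, 0.2312, 0.1624]
tcp_rot: [-150.0, 90.0, 65.5]
wrist_force: [2.3, 2.1, 4.0]
opening: 0.055
t 4.5 pos [0.5356 0.2312 0.1624] yaw -54.48 q [ 23.3   8.7   6.5  87.8   0.  167.8] F [2.3 2.1 4. ] tau [ 0.48 -0.35 -0.01]
```

```bash

python3 -m inch '[[[-1,0,-0.7],0],[[0,0,0],0],[[0,0,0],0]]' ; python3 rel.py
python3 -m inch '[[[-1,0,-0.7],0],[[0,0,0],0],[[0,0,0],0]]' ; python3 rel.py
```

```text
time: 4.75
ee_pos: [0.5358, 0.2313, 0.1628]
tcp_rot: [-20.2, 89.9, -164.7]
wrist_force: [-0.3, 1.1, 1.6]
opening: 0.0554
t 4.75 pos [0.5358 0.2313 0.1628] yaw -54.48 q [ 23.3   8.8   6.7  88.    0.  167.8] F [-0.3  1.1  1.6] tau [ 0.29  0.03 -0.01]
time: 5.0
ee_pos: [0.536, 0.2314, 0.1634]
tcp_rot: [-12.2, 89.9, -156.7]
wrist_force: [-3.3, -0.6, -3.2]
opening: 0.0553
t 5.0 pos [0.536  0.2314 0.1634] yaw -54.49 q [ 23.3   8.9   6.9  88.1   0.  167.8] F [-3.3 -0.6 -3.2] tau [-0.06  0.52  0.06]
```

```bash

python3 -m inch '[[[0.5,0,0.4],-0.06],[[0,0,0],-0.06],[[0,0,0],-0.06],[[0,0,0],0],[[0,0,0],0]]' ; python3 rel.py
python3 -m inch '[[[-0.3,0,0],-0.06],[[-0.3,0,0],-0.06],[[0,0,0],0],[[0,0,0],0]]' ; python3 rel.py
```

```text
time: 5.42
ee_pos: [0.536, 0.2315, 0.1636]
tcp_rot: [-44.8, 90.0, -179.1]
wrist_force: [-2.8, 0.2, -1.8]
opening: 0.0554
t 5.42 pos [0.536  0.2315 0.1636] yaw -44.28 q [ 23.3   8.8   6.8  88.    0.  157.6] F [-2.8  0.2 -1.8] tau [ 0.2   0.66 -0.16]
time: 5.75
ee_pos: [0.536, 0.2315, 0.1641]
tcp_rot: [-44.6, 89.9, -172.1]
wrist_force: [-3.7, 1.2, -2.2]
opening: 0.0551
t 5.75 pos [0.536  0.2315 0.1641] yaw -37.48 q [ 23.3   8.8   6.9  88.1   0.  150.8] F [-3.7  1.2 -2.2] tau [ 0.32  0.79 -0.18]
```

```bash

python3 -m inch '[[[-0.2,-0.7,0.2],-0.06],[[-0.2,0,0],-0.06],[[-0.2,0,0],-0.06],[[-0.2,0,0],-0.06],[[0,0,0],0],[[0,0,0],0]]' >/dev/null; python3 rel.py
python3 -m inch '[[[-0.2,0,0],-0.06],[[-0.2,0,0],-0.06],[[-0.2,0,0],-0.06],[[-0.2,0,0],-0.06],[[0,0,0],0],[[0,0,0],0]]' >/dev/null; python3 rel.py
```

```text
t 6.25 pos [0.5357 0.2317 0.1652] yaw -23.76 q [ 23.4   8.8   6.9  88.1  -0.  137.2] F [-1.8 -0.2 -0.9] tau [ 0.08  0.64 -0.17]
t 6.75 pos [0.5356 0.2317 0.1662] yaw -10.03 q [ 23.4   8.7   7.   88.2   0.  123.4] F [-3.1 -0.   1.9] tau [ 0.05  0.94 -0.18]
```

```bash

python3 -m inch '[[[-0.6,-0.6,0],-0.06],[[-0.32,0,0],-0.06],[[-0.32,0,0],-0.06],[[-0.32,0,0],-0.06],[[0,0,0],0],[[0,0,0],0]]' >/dev/null; python3 rel.py
python3 -m inch '[[[-0.3,0,0],-0.06],[[-0.32,0,0],-0.06],[[-0.32,0,0],-0.06],[[-0.32,0,0],-0.06],[[0,0,0],0],[[0,0,0],0]]' >/dev/null; python3 rel.py
```

```text
t 7.25 pos [0.5352 0.2318 0.1677] yaw 3.71 q [ 23.4   8.7   7.1  88.4  -0.  109.7] F [-1.5 -0.6  1.3] tau [-0.06  0.66 -0.17]
t 7.75 pos [0.5351 0.2318 0.1689] yaw 17.46 q [23.4  8.7  7.2 88.5 -0.  96. ] F [-2.6 -1.3  2.1] tau [-0.23  0.76 -0.13]
```

```bash

python3 -m inch '[[[-0.7,-0.5,0],-0.06],[[-0.34,0,0],-0.06],[[-0.34,0,0],-0.06],[[-0.34,0,0],-0.06],[[0,0,0],0],[[0,0,0],0]]' >/dev/null; python3 rel.py
python3 -m inch '[[[-0.34,-0.2,0],-0.06],[[-0.34,0,0],-0.06],[[0,0,0],0],[[0,0,0],0]]' >/dev/null; python3 rel.py
```

```text
t 8.25 pos [0.5347 0.2316 0.1705] yaw 31.21 q [23.4  8.6  7.4 88.7 -0.  82.2] F [-1.8 -0.7  0.8] tau [-0.2   0.46 -0.17]
t 8.58 pos [0.5346 0.2316 0.1712] yaw 38.09 q [23.4  8.6  7.4 88.8 -0.  75.3] F [-1.1  0.1  0.5] tau [-0.16  0.29 -0.2 ]
```

```bash

python3 -m inch '[[[-0.34,0,0],-0.06],[[0,0,0],0],[[0,0,0],0]]' >/dev/null; python3 rel.py
python3 -m inch '[[[-0.34,0,0],-0.06],[[0,0,0],0],[[0,0,0],0]]' >/dev/null; python3 rel.py
```

```text
t 8.83 pos [0.5345 0.2316 0.1715] yaw 41.55 q [23.4  8.6  7.5 88.8 -0.  71.9] F [-0.8 -1.   0.4] tau [-0.25  0.25 -0.21]
t 9.08 pos [0.5345 0.2315 0.1719] yaw 45.01 q [23.4  8.6  7.5 88.9 -0.  68.4] F [-1.3 -0.6  1.2] tau [-0.25  0.28 -0.18]
```

```bash

python3 -m inch '[[[-0.34,0,0],-0.06],[[0,0,0],0],[[0,0,0],0]]' >/dev/null; python3 rel.py
python3 -m inch '[[[-0.3,0,0],-0.04],[[0,0,0],0],[[0,0,0],0]]' >/dev/null; python3 rel.py
```

```text
t 9.33 pos [0.5345 0.2315 0.1722] yaw 48.45 q [23.4  8.6  7.5 88.9 -0.  65. ] F [-1.1 -2.   1.1] tau [-0.32  0.23 -0.18]
t 9.58 pos [0.5344 0.2315 0.1725] yaw 50.77 q [23.4  8.6  7.6 88.9 -0.  62.7] F [-1.  -0.7  0.6] tau [-0.29  0.27 -0.19]
```

```bash

python3 -m inch '[[[-0.3,0,0],-0.05],[[0,0,0],0],[[0,0,0],0]]' >/dev/null; python3 rel.py
python3 -m inch '[[[-0.3,0,0],-0.05],[[0,0,0],0],[[0,0,0],0]]' >/dev/null; python3 rel.py
```

```text
t 9.83 pos [0.5344 0.2315 0.1728] yaw 53.64 q [23.4  8.6  7.6 89.  -0.  59.8] F [-1.6 -2.2 -0.4] tau [-0.43  0.25 -0.17]
t 10.08 pos [0.5344 0.2315 0.1729] yaw 56.5 q [23.4  8.6  7.6 89.  -0.  56.9] F [-0.8 -1.5 -0.6] tau [-0.4   0.25 -0.26]
```

```bash

python3 -m inch '[[[-0.3,0,0],-0.05],[[0,0,0],0],[[0,0,0],0]]' >/dev/null; python3 rel.py
```

```text
t 10.33 pos [0.5343 0.2315 0.1731] yaw 59.37 q [23.4  8.7  7.7 89.  -0.  54.1] F [-1.1 -2.1 -2.4] tau [-0.5   0.29 -0.29]
```

```bash

python3 -m inch '[[[0.4,0,0],0.05],[[0,0,0],0],[[0,0,0],0]]' >/dev/null; python3 rel.py
python3 -m inch '[[[0.1,0,0],0.03],[[0,0,0],0],[[0,0,0],0]]' >/dev/null; python3 rel.py
```

```text
t 10.58 pos [0.5344 0.2315 0.173 ] yaw 56.64 q [23.4  8.6  7.6 89.  -0.  56.8] F [-1.6 -1.  -1.6] tau [-0.54  0.35 -0.29]
t 10.83 pos [0.5344 0.2315 0.173 ] yaw 55.0 q [23.4  8.6  7.6 89.  -0.  58.4] F [-1.6 -2.3 -1.8] tau [-0.51  0.31 -0.22]
```

```bash

python3 -m inch '[[[0.3,0,0],0.02],[[0,0,0],0],[[0,0,0],0]]' >/dev/null; python3 rel.py
python3 -m inch '[[[0,0,0],0],[[0,0,0],0],[[0,0,0],0],[[0,0,0],0],[[-10,0,0],0],[[-25,0,0],0],[[-25,0,0],0],[[-10,0,0],0]]' 100; python3 rel.py
```

```text
t 11.08 pos [0.5345 0.2316 0.1728] yaw 53.81 q [23.4  8.6  7.6 89.  -0.  59.6] F [-2.1 -2.1  0.2] tau [-0.59  0.36 -0.17]
time: 11.75
ee_pos: [0.5349, 0.2318, 0.2468]
tcp_rot: [60.7, 89.8, 24.5]
wrist_force: [0.5, -0.2, 0.5]
opening: 0.0852
t 11.75 pos [0.5349 0.2318 0.2468] yaw 53.81 q [23.4  9.8 17.1 97.1  0.  59.6] F [ 0.5 -0.2  0.5] tau [-0.02 -0.02 -0.01]
```

```bash
python3 - <<'E'
from h import *
S=Cam('scene');T=Cam('top')
a=cv2.resize(S.img[145:285,305:465],None,fx=5,fy=5,interpolation=cv2.INTER_CUBIC)[:600,:,::-1]
cv2.imwrite('pics/s2.png',a[:600]);b=cv2.resize(T.img[225:275,190:310],None,fx=6,fy=6,interpolation=cv2.INTER_CUBIC)[:,:,::-1]
cv2.imwrite('pics/t2.png',b)
C=np.zeros((600,800,3),np.uint8);C[:300,:720]=b;C[300:600,:]=cv2.resize(S.img[205:275,305:465],None,fx=5,fy=5,interpolation=cv2.INTER_CUBIC)[:300,:,::-1];cv2.imwrite('pics/j2.png',C)
w=np.array([.535,.2315]);u=np.array([.1385,.990])
for L in(.226,.230,.234,.238): # predicted cork end
    P=np.r_[w-u*L,.055]; print(L,T.proj(P),S.proj(P))
E
```

```text
0.226 [[299.62498618 252.74240836]] [[316.303263   253.54146967]]
0.23 [[301.53062689 252.99104212]] [[314.42342076 254.26923564]]
0.234 [[303.43667602 253.23970746]] [[312.53906436 254.99865715]]
0.238 [[305.34312675 253.48840349]] [[310.65020439 255.72972941]]
```

View pics/j2.png

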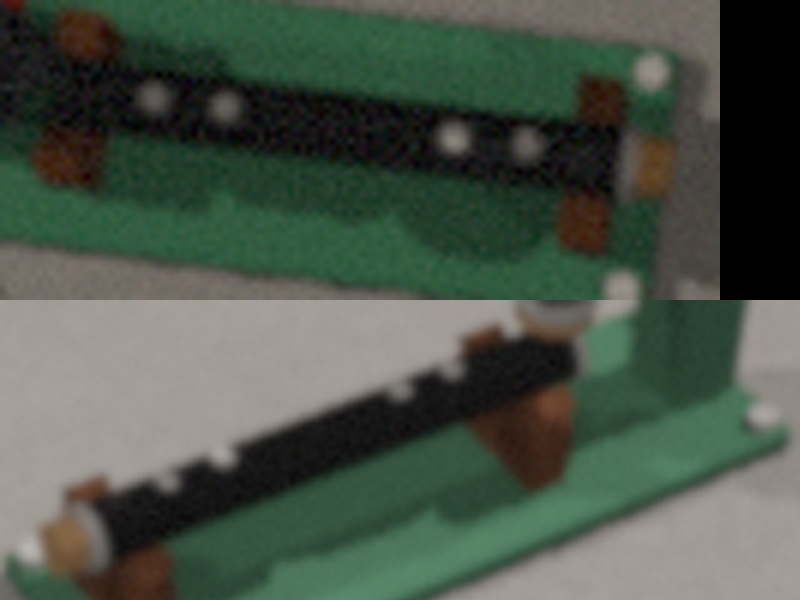

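View pics/s2.png

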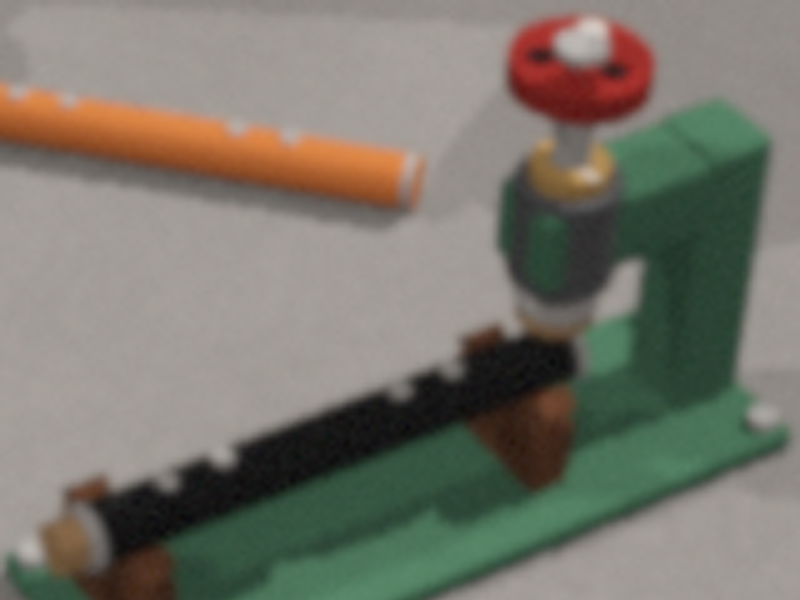

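```bash

python3 -m inch '[[[0,0,0],0.12],[[0,0,0],0.12],[[0,0,0],0.12],[[0,0,0],0.12],[[0,0,0],0.12],[[0,0,0],0.12],[[0,0,0],0.12],[[0,0,0],0.12]]' >/dev/null
python3 -m inch '[[[0,0,0],0.119],[[0,0,0],0],[[0,0,0],0]]' >/dev/null; python3 rel.py .5196 .1213 .12 -8
python3 -c "
from h import *
S=Cam('scene');w=np.array([.535,.2315]);u=np.array([.1385,.990])
for L in(.005,.009,.013,.021): print(S.proj(np.r_[w+u*L,.055]))"
```

```text
t 12.77 pos [0.5342 0.2315 0.2415] yaw -7.8 q [ 23.4   9.9  16.6  96.8   0.  121.2] F [0.3 0.5 0.1] tau [-0.   -0.02 -0.04]
tool mm [121.6   0.6 111.1]
turn rad options [np.float64(0.003), np.float64(-3.138)]
[[416.98847138 214.42669707]]
[[418.59383072 213.80083372]]
[[420.19448771 213.17673202]]
[[423.38170426 211.93381158]]
```

```bash

python3 -m inch '[[[0,0,20],0],[[0,0,30],0],[[5,0,30],0],[[25,0.5,20],0],[[30,0,10],0],[[35,0,0],0],[[25,0,0],0],[[5,0,0],0]]' >/dev/null;  python3 rel.py .5197 .1215 .036 -8
```

```text
t 13.48 pos [0.5173 0.1217 0.1127] yaw -7.87 q [ 13.2   2.1  -6.   82.2   0.  111.1] F [-0.1  0.1  0. ] tau [-0.    0.02 -0.01]
tool mm [76.7  2.9 -0.3]
turn rad options [np.float64(0.002), np.float64(-3.139)]
```

```bash

python3 -m inch '[[[20,0.5,0],0],[[25,0,0],0],[[15,0,0],0],[[8,0,0],0],[[4,0,0],0],[[0,0,0],0],[[0,0,0],0]]' >/dev/null;  python3 rel.py .5197 .1215 .036 -8
```

```text
t 14.07 pos [0.5207 0.1227 0.0469] yaw -7.98 q [ 13.3   3.4 -12.1  74.5   0.  111.2] F [-0.1 -0.8  0.2] tau [-0.01  0.09 -0.03]
tool mm [10.9 -0.9  1.4]
turn rad options [np.float64(0.0), np.float64(-3.141)]
```

```bash

python3 -m inch '[[[6,-0.9,1.4],0],[[5,0,0],0],[[0,0,0],0],[[0,0,0],0]]' >/dev/null;  python3 rel.py .5197 .1215 .036 -8
python3 -m inch '[[[0,0,0],0],[[0,0,0],0],[[0,0,0],0],[[0,0,0],0],[[0,0,0],0],[[0,0,0],0],[[0,0,0],0],[[0,0,0],0]]' 15 35;  python3 rel.py .5197 .1215 .036 -8
```

```text
t 14.4 pos [0.5188 0.1212 0.0344] yaw -8.02 q [ 13.1   3.5 -13.3  73.2   0.  111.2] F [0.1 1.  1.2] tau [ 0.01  0.01 -0.01]
tool mm [-1.6  0.8 -0.4]
turn rad options [np.float64(-0.0), np.float64(3.141)]
time: 15.07
ee_pos: [0.52, 0.1213, 0.0353]
tcp_rot: [101.4, 89.9, 3.4]
wrist_force: [5.5, -0.2, 1.2]
opening: 0.025
t 15.07 pos [0.52   0.1213 0.0353] yaw -8.03 q [ 13.1   3.5 -13.2  73.1  -0.  111.2] F [ 5.5 -0.2  1.2] tau [-0.14 -1.04 -0.04]
tool mm [-0.7 -0.4 -0.1]
turn rad options [np.float64(-0.0), np.float64(3.141)]
```

```bash

python3 -m inch '[[[0,1,0],0],[[-1,0,0],0],[[-1,0,0],0],[[-1,0,0],0],[[0,0,0],0]]' >/dev/null;  python3 rel.py
python3 -m inch '[[[0,0,4],0],[[0,0,8],0],[[0,0,12],0],[[0,0,14],0],[[0,0,14],0],[[0,0,12],0],[[0,0,4],0],[[0,0,0],0]]' >/dev/null;  python3 rel.py
```

```text
t 15.48 pos [0.5196 0.1211 0.0374] yaw -8.02 q [ 13.1   3.6 -12.9  73.6   0.  111.1] F [ 0.6  0.7 -0.4] tau [-0.03 -0.09 -0.03]
t 16.15 pos [0.5103 0.0526 0.0377] yaw -8.12 q [  5.9   0.7 -15.8  73.5   0.  104. ] F [-0.2 -0.2 -1.5] tau [ 0.04 -0.03 -0.03]
```

```bash

python3 -m inch '[[[-10,0,0],0],[[-20,0,5],0],[[-25,0,10],0.04],[[-20,0,20],0.05],[[-12,0,25],0.05],[[-3,0,25],0.05],[[0,0,25],0.05],[[0,0,25],0.05]]' >/dev/null; python3 -m inch '[[[0,0,20],0],[[0,0,10],0],[[0,0,0],0]]' >/dev/null; python3 rel.py .512 -.286 .128 -24.7
```

```text
t 17.07 pos [ 0.462  -0.1043  0.1284] yaw -24.71 q [-12.7  -6.3 -12.5  83.8  -0.  102. ] F [ 0.6 -0.4 -0.5] tau [0.04 0.06 0.02]
tool mm [  0.5 121.4 144.2]
turn rad options [np.float64(-0.0), np.float64(3.141)]
```

```bash

python3 -m inch '[[[0,8,10],0],[[0,16,18],0],[[0,20,24],0],[[0,22,26],0],[[0,20,24],0],[[0,18,21],0],[[0,11,14],0],[[0,6,7],0]]' >/dev/null; python3 -m inch '[[[0,0,0],0],[[0,0,0],0],[[0,0,0],0],[[0,0,0],0]]' >/dev/null; python3 rel.py .512 -.286 .128 -24.7
python3 - <<'E'
from h import *
S=Cam('scene');T=Cam('top')
a=cv2.resize(S.img[230:400,90:290],None,fx=4,fy=4,interpolation=cv2.INTER_CUBIC)[:600,:,::-1]
cv2.imwrite('pics/r1.png',a[:600])
o=bot.get_obs();u=R.from_euler('xyz',o['tcp_rot'],degrees=True).as_matrix()[:,2]
b=cv2.resize(T.img[195:305,360:510],None,fx=4,fy=4,interpolation=cv2.INTER_CUBIC)[:,:,::-1]
cv2.imwrite('pics/r1t.png',b)
h=o['ee_pos']+[0,0,.0187]
for s in(-.12,.12): print(S.proj(h+u*s),(S.proj(h+u*s)-[90,230])*4,T.proj(h+u*s),(T.proj(h+u*s)-[360,195])*4)
E
```

```text
t 18.07 pos [ 0.5124 -0.2834  0.1279] yaw -24.56 q [-29.    9.    3.1  84.1   0.   85.6] F [ 0.8  0.2 -1. ] tau [0.07 0.05 0.  ]
tool mm [-0.1  0.8  2.5]
turn rad options [np.float64(0.002), np.float64(-3.139)]
[[245.57255348 279.09971413]] [[622.29021392 196.39885652]] [[392.19403314 215.23080494]] [[128.77613255  80.92321975]]
[[ 96.13440538 302.49006626]] [[ 24.5376215  289.96026505]] [[507.23125657 265.27440447]] [[588.92502629 281.09761789]]
```

View pics/r1.png

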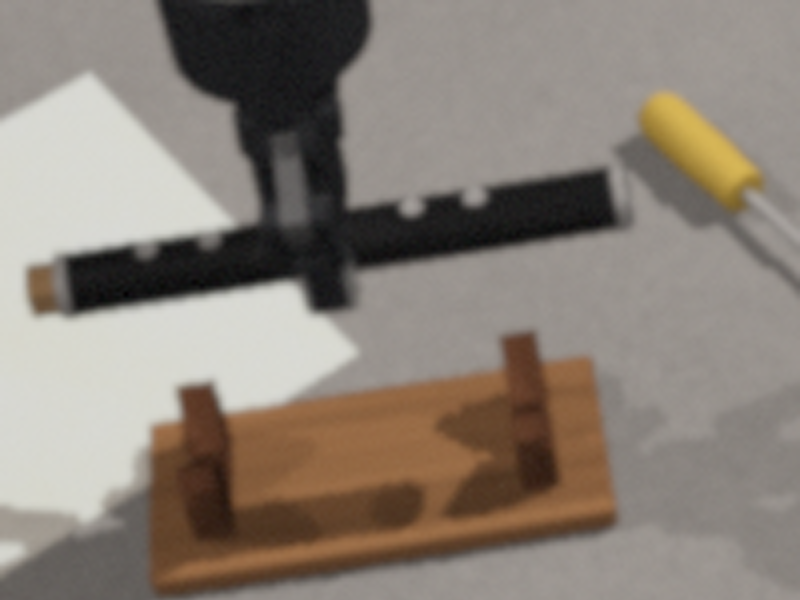

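View pics/r1t.png

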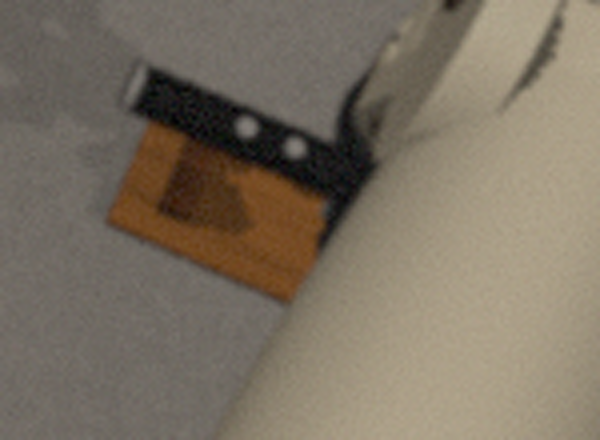

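```bash
python3 - <<'E'
from h import *
np.set_printoptions(precision=4,suppress=True)
S=Cam('scene');T=Cam('top')
cr=lambda p:np.array(p)/4+[90,230]
o=bot.get_obs();M=R.from_euler('xyz',o['tcp_rot'],degrees=True).as_matrix();hz=o['ee_pos'][2]+.0187
J=S.plane(cr([(29,289),(627,194)]),hz);print('scene ends',J,np.linalg.norm(J[0]-J[1]),J.mean(0),'tcp',o['ee_pos'])
C=S.plane(cr([(152,425),(590,357),(614,520),(155,583)]),.014);print(C,C.mean(0),np.linalg.norm(C[1]-C[0]),np.linalg.norm(C[2]-C[1]))
d=(C[1]-C[0])+(C[2]-C[3]);print('yaw',-np.degrees(np.arctan2(d[0],d[1])))
ct=lambda p:np.array(p)/4+[360,195]
E=T.plane(ct([(132,84)]),hz)[0];print('top far end',E, 'center',E+.12*M[:,2])
D=T.plane(ct([(148,122),(108,220)]),.014);print('top far edge corners',D,D.mean(0)); print('rest centre from them',D.mean(0)+.1*np.array([-.4177,-.9086,0]))
# rest V-block orange mask refined in current top-initial saved image
img=cv2.imread('pics/top0.png');h=cv2.cvtColor(img,cv2.COLOR_BGR2HSV);m=cv2.inRange(h,(5,90,30),(20,255,255));k=np.zeros_like(m);k[205:290,375:497]=255;m&=k
m=cv2.morphologyEx(m,cv2.MORPH_OPEN,np.ones((3,3)));c=max(cv2.findContours(m,0,1)[0],key=cv2.contourArea);r=cv2.minAreaRect(c);B=T.plane(cv2.boxPoints(r),.014);print(r,B,B.mean(0))
E
```

```text
scene ends [[ 0.4631 -0.3911  0.1467]
 [ 0.5622 -0.1723  0.1467]] 0.24020451698903902 [ 0.5127 -0.2817  0.1467] tcp [ 0.5124 -0.284   0.128 ]
[[ 0.4369 -0.3577  0.014 ]
 [ 0.5195 -0.1795  0.014 ]
 [ 0.6028 -0.2192  0.014 ]
 [ 0.5169 -0.3935  0.014 ]] [ 0.519  -0.2875  0.014 ] 0.19648345078807214 0.09222343244714941
yaw -25.542116534600183
top far end [ 0.5607 -0.176   0.1467] center [ 0.5108 -0.2851  0.1467]
top far edge corners [[ 0.5677 -0.2025  0.014 ]
 [ 0.5142 -0.1792  0.014 ]] [ 0.5409 -0.1909  0.014 ]
rest centre from them [ 0.4991 -0.2817  0.014 ]
((436.59698486328125, 250.54226684570312), (93.62051391601562, 40.992759704589844), 23.552265167236328) [[ 0.5128 -0.176   0.014 ]
 [ 0.5952 -0.2141  0.014 ]
 [ 0.5113 -0.397   0.014 ]
 [ 0.4306 -0.3571  0.014 ]] [ 0.5125 -0.286   0.014 ]
```

```bash

python3 -m inch '[[[10,2.5,2.5],-0.005],[[20,0,0],0],[[20,0,0],0],[[18,0,0],0],[[10,0,0],0],[[4,0,0],0],[[0,0,0],0],[[0,0,0],0]]' >/dev/null; python3 rel.py .5145 -.287 .0325 -25
python3 - <<'E'
from h import *
S=Cam('scene')
cv2.imwrite('pics/r2.png',cv2.resize(S.img[260:400,90:290],None,fx=4,fy=4,interpolation=cv2.INTER_CUBIC)[:,:,::-1])
E
```

```text
t 18.93 pos [ 0.5138 -0.2881  0.0463] yaw -24.35 q [-29.3  10.7  -4.1  75.2  -0.   85.1] F [ 0.4 -0.9  0.4] tau [-0.01  0.03  0.05]
tool mm [13.8  0.2 -1.3]
turn rad options [np.float64(0.011), np.float64(-3.13)]
```

View pics/r2.png

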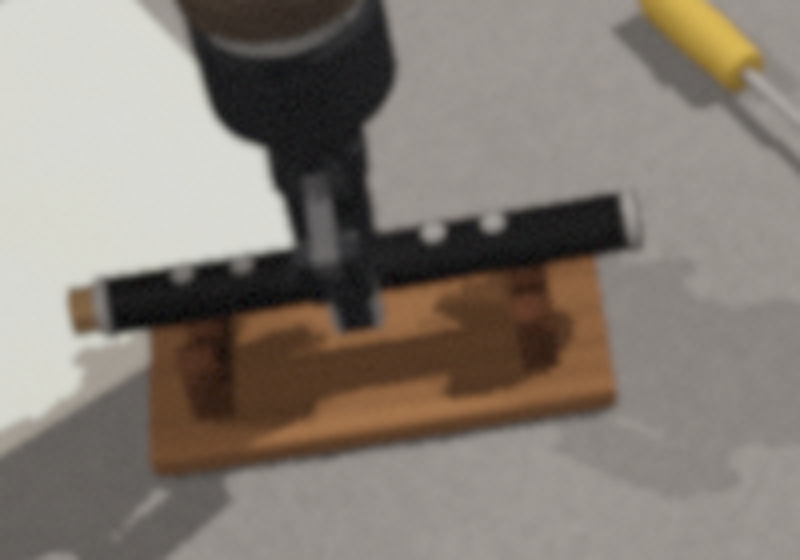

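```bash
python3 - <<'E'
from h import *
np.set_printoptions(precision=4,suppress=True)
S=Cam('scene');v=np.array([.4177,.9086,0]);w=np.array([.9086,-.4177,0])
H=S.plane(np.array([(196,386),(519,336)])/4+[90,230],.057);print('horns',H@v,H@w,(H@v).mean(),np.linalg.norm(H[0]-H[1]))
o=bot.get_obs();z=o['ee_pos'][2]+.0192
J=S.plane(np.array([(71,311),(639,218)])/4+[90,260],z);print('joint',J@v,J@w,(J@v).mean(),np.linalg.norm(J[0]-J[1]),'tcp',o['ee_pos']@v,o['ee_pos']@w)
d=H[1]-H[0];print('yaw horns',-np.degrees(np.arctan2(d[0],d[1])));d=J[1]-J[0];print('yaw joint',-np.degrees(np.arctan2(d[0],d[1])))
E
```

```text
horns [-0.1135  0.0255] [0.5666 0.567 ] -0.04401306599859736 0.13896206863896282
joint [-0.165   0.0752] [0.5894 0.5873] -0.044896270507546895 0.2402733263327346 tcp -0.047142495229337465 0.5875762947989299
yaw horns -24.850499792246506
yaw joint -24.183242742729437
```

```bash

python3 -m inch '[[[3,2,-0.7],0.011],[[2,0,0],0],[[0,0,0],0],[[0,0,0],0]]' >/dev/null; python3 rel.py
python3 -m inch '[[[2,0,0],0],[[1,0,0],0],[[0,0,0],0],[[0,0,0],0]]' >/dev/null; python3 rel.py
```

```text
t 19.37 pos [ 0.5156 -0.288   0.0406] yaw -24.97 q [-29.2  11.1  -4.2  74.7   0.   85.8] F [ 0.3 -0.6 -0.8] tau [ 0.04 -0.01 -0.03]
t 19.7 pos [ 0.5155 -0.288   0.0375] yaw -24.98 q [-29.2  11.2  -4.5  74.3  -0.   85.8] F [ 0.3 -0.8 -1.2] tau [ 0.04 -0.01 -0.02]
```

```bash

python3 -m inch '[[[1.5,0,0],0],[[0,0,0],0],[[0,0,0],0]]' >/dev/null; python3 rel.py
python3 -m inch '[[[1,0,0],0],[[0,0,0],0],[[0,0,0],0]]' >/dev/null; python3 rel.py
```

```text
t 19.95 pos [ 0.5156 -0.2881  0.036 ] yaw -24.98 q [-29.2  11.2  -4.6  74.2   0.   85.8] F [ 0.4  0.6 -0.9] tau [ 0.   -0.05 -0.03]
t 20.2 pos [ 0.5156 -0.2881  0.0351] yaw -24.99 q [-29.2  11.2  -4.7  74.1  -0.   85.8] F [ 0.2 -0.  -1.4] tau [-0.02  0.01  0.04]
```

```bash

python3 -m inch '[[[0.8,0,0],0],[[0,0,0],0],[[0,0,0],0]]' >/dev/null; python3 rel.py
python3 -m inch '[[[0.7,0,0],0],[[0,0,0],0],[[0,0,0],0]]' >/dev/null; python3 rel.py
```

```text
t 20.45 pos [ 0.5156 -0.2881  0.0344] yaw -24.98 q [-29.2  11.3  -4.8  74.   -0.   85.8] F [-1.8 -0.1 -0.5] tau [-0.06  0.02 -0.  ]
t 20.7 pos [ 0.5157 -0.2882  0.0343] yaw -24.98 q [-29.2  11.2  -4.8  74.   -0.   85.8] F [-3.7  1.8  5.9] tau [ 0.26  0.47 -0.  ]
```

```bash

python3 -m inch '[[[-0.8,-1.6,0],0],[[0,0,0],0],[[0,0,0],0]]' >/dev/null; python3 rel.py
python3 -m inch '[[[1,0,0],0],[[0,0,0],0],[[0,0,0],0]]' >/dev/null; python3 rel.py
```

```text
t 20.95 pos [ 0.5141 -0.2874  0.0342] yaw -24.98 q [-29.2  11.   -5.   74.   -0.   85.8] F [0.3 0.8 0.4] tau [-0.04 -0.01  0.01]
t 21.2 pos [ 0.5141 -0.2874  0.0332] yaw -24.98 q [-29.2  11.1  -5.1  73.9  -0.   85.8] F [ 0.2  1.4 -1.4] tau [0.06 0.   0.02]
```

```bash

python3 -m inch '[[[0.7,0,0],0],[[0,0,0],0],[[0,0,0],0]]' >/dev/null; python3 rel.py
python3 -m inch '[[[0.5,0,0],0],[[0,0,0],0],[[0,0,0],0]]' >/dev/null; python3 rel.py
```

```text
t 21.45 pos [ 0.5142 -0.2874  0.0328] yaw -24.98 q [-29.2  11.1  -5.1  73.8  -0.   85.8] F [-0.8  0.4 -1.4] tau [0.03 0.1  0.02]
t 21.7 pos [ 0.5142 -0.2875  0.0327] yaw -24.98 q [-29.2  11.1  -5.1  73.8  -0.   85.8] F [-2.3  0.8  4.4] tau [0.26 0.44 0.03]
```

```bash

python3 -m inch '[[[0,-0.5,0],0],[[0,0,0],0],[[0,0,0],0]]' - 20 >/dev/null; python3 rel.py
python3 -m inch '[[[0,0,0],0],[[0,0,0],0],[[0,0,0],0],[[0,0,0],0]]' 45; 
python3 -m inch '[[[0,0,0],0],[[0,0,0],0],[[0,0,0],0],[[0,0,0],0]]' 100; python3 rel.py
python3 -m inch '[[[-10,0,0],0],[[-20,0,0],0],[[-30,0,0],0],[[-35,0,0],0],[[-35,0,0],0],[[-20,0,0],0],[[-5,0,0],0],[[0,0,0],0]]' ; python3 rel.py
```

```text
t 21.95 pos [ 0.5138 -0.2873  0.0322] yaw -24.98 q [-29.2  11.   -5.2  73.7  -0.   85.8] F [-0.8  0.4  2.1] tau [ 0.08  0.15 -0.01]
time: 22.28
ee_pos: [0.5137, -0.2872, 0.032]
tcp_rot: [-96.4, 90.0, 148.6]
wrist_force: [0.7, 0.1, -0.5]
opening: 0.0386
time: 22.62
ee_pos: [0.5137, -0.2872, 0.0322]
tcp_rot: [94.6, 90.0, -20.4]
wrist_force: [0.5, 0.2, 0.5]
opening: 0.0838
t 22.62 pos [ 0.5137 -0.2872  0.0322] yaw -24.98 q [-29.2  11.   -5.2  73.7   0.   85.8] F [0.5 0.2 0.5] tau [-0.01 -0.02  0.01]
time: 23.28
ee_pos: [0.5144, -0.2876, 0.1898]
tcp_rot: [85.7, 89.8, -29.3]
wrist_force: [0.4, 0.5, -1.0]
opening: 0.0854
t 23.28 pos [ 0.5144 -0.2876  0.1898] yaw -24.98 q [-29.2   9.5  10.5  90.7  -0.   85.8] F [ 0.4  0.5 -1. ] tau [0.01 0.03 0.02]
```

```bash

python3 -m inch '[[[-5,0,15],0],[[-5,-10,25],0],[[-5,-15,30],0],[[-5,-15,30],0],[[0,-15,30],0],[[0,-15,30],0],[[0,-10,25],0],[[0,0,10],0]]' ; 
python3 - <<'E'
from h import *
S=Cam('scene');T=Cam('top')
a=cv2.resize(S.img[290:400,90:270],None,fx=4,fy=4,interpolation=cv2.INTER_CUBIC)[:300,:,::-1]
a=cv2.resize(S.img[290:390,90:270],(540,300),interpolation=cv2.INTER_CUBIC)[:,:,::-1]
b=cv2.resize(T.img[195:295,370:510],(420,300),interpolation=cv2.INTER_CUBIC)[:,:,::-1]
c=cv2.resize(S.img[140:290,220:470],(375,225),interpolation=cv2.INTER_AREA)[:,:,::-1]
C=np.zeros((600,800,3),np.uint8);C[:300,:540]=a;C[300:,:420]=b;C[300:525,422:797]=c;cv2.imwrite('pics/f.png',C)
E
```

```text
time: 23.95
ee_pos: [0.3558, -0.4315, 0.206]
tcp_rot: [-97.2, 89.9, 147.6]
wrist_force: [0.3, -0.6, 0.8]
opening: 0.0852
```

View pics/f.png

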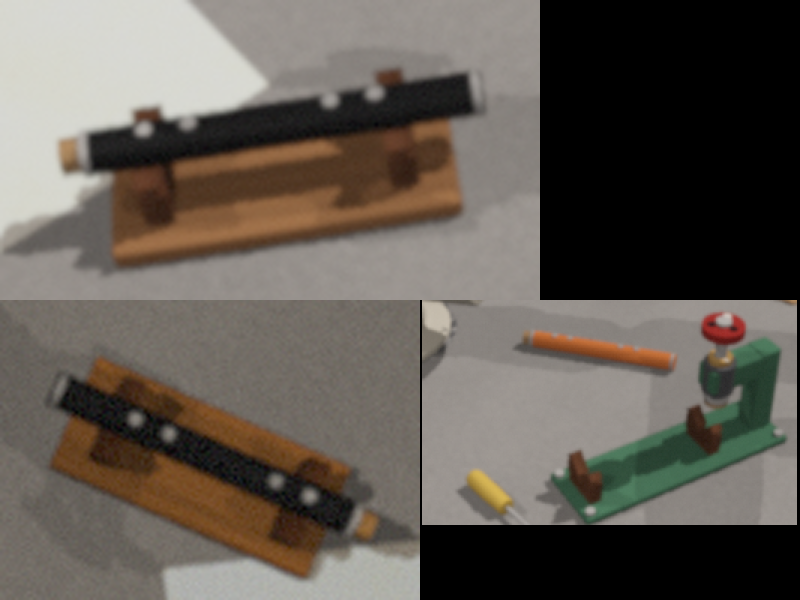

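```bash
python3 - <<'E'
from h import *
np.set_printoptions(precision=4,suppress=True)
S=Cam('scene');T=Cam('top');v=np.array([.4177,.9086,0])
f=lambda c,p,o,z:(lambda P:((P@v).mean(),np.linalg.norm(P[0]-P[1])))(c.plane(np.array(p)/3+o,z))
print('scene joint',f(S,[(59,155),(484,92)],[90,290],.052),'horns',f(S,[(147,110),(389,71)],[90,290],.057))
print('top joint',f(T,[(376,226),(54,88)],[370,195],.052))
c=[(98,58),(352,172),(306,276),(52,166)]
P=T.plane(np.array(c)/3+[370,195],.014);print('top rest',(P@v).mean(),P@v)
E
```

```text
scene joint (np.float64(-0.04449232775313328), np.float64(0.24182575411731955)) horns (np.float64(-0.04404682504632893), np.float64(0.13890426456855903))
top joint (np.float64(-0.04777899806501857), np.float64(0.24213059608293483))
top rest -0.04765422089848507 [ 0.0514 -0.1479 -0.1451  0.051 ]
```

Both views put the joint within about 0.5 mm of the rest's middle. The press is empty and open, so I'm handing in.

```bash
python3 -c "
from workcell import bot;print(bot.job_done(), bot.get_obs()['time'])"
```

```text
the job is handed in; nothing more can be done
the job is handed in; nothing more can be done
```

The press is open and the black joint is lying in both V-blocks of the wooden rest. I handed the job in at about 24 s of the 72 s.

- **Unscrewing:** I turned the wheel about 1.9 rad anticlockwise while my hand rose about 10 mm with it. Vertical force on the wheel stayed within about 2.5 N while turning. At first grip, before turning, it read about 6 N down, which is about 0.8 mm of nut travel.
- **Finding the stop:** Torque rose from about 0.18 to 0.29 N m and the wheel stopped rising. That twists the nut about 0.19 rad, against the 0.35 limit. I backed off to 0.17 N m and let go.
- **Moving the joint:** I lifted it about 2 mm clear of the cradle, drew it out along -y and carried it to the rest. On lowering, it first touched one side of the V, with about 6 N up and 4 N sideways. I shifted it sideways and set it down at about the expected height.

**Last checks:**
- In both camera views the joint's middle is within about 0.5 mm of the rest's middle, lengthwise.
- The press is empty with its wheel up, and the gripper is clear.
- The screwdriver looked unmoved. I did not check the jar and tin again at the end, but the arm did not go near them.
- The two cameras disagreed by about 6 mm on where the rest lay sideways, so I settled that by feel in the V-blocks.

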